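# Close the coupon cassette with its retaining comb

## Task

Two grey retaining combs stand on the bench; pick the one with a tooth for each of the six slots in the white cassette insert on the metal stage, and lower it, held upright and along the insert, until every tooth is in its own slot and the comb is fully home. The insert can sit anywhere along its holder, so feel for the slots without forcing (a few newtons is enough), keep hold of the comb until it is right down, then let go and move clear. Leave the other comb and the rest of the bench things where they are.

Things in the scene. Friction and masses are not known exactly. Their poses are not given: they have to be found in the camera images.
- comb6_grip (a point): Six-tooth grey plastic comb, upright on its tooth tips; about 80 g. Point: centre line of the handle, 50 mm above the tips; x along the tooth row, y across, z up; same when turned half round. Handle: bar 50 (x) by 14 mm (y), 30 to 68 mm above the tips: grasp across its 14 mm, clear of the spine. Spine: 86 by 24 mm, 22 to 30 mm above the tips.
- comb6_tips (a point): Middle of the six-tooth comb's row of tooth tips, 50 mm below its handle point, same axes. Six blunt blades, 3.5 mm thick (x), 20 mm wide (y), 22 mm long, 14 mm apart: centres 7, 21 and 35 mm either side of this point.
- comb5_grip (a point): The other grey comb, the same in all but its teeth: five, 17.5 mm apart. It cannot enter the insert. Point and axes as for the six-tooth comb. The two combs may stand in either place.
- holder_mid (a point): Middle of the fixed holder, at the height of the insert's top face, 67 mm above the bench; x along the holder and the slot row, y across, z up. It is not the insert's middle: the insert is offset by up to 10 mm either way along x, unmeasured, to be felt or seen. With the comb home its handle point is 28 mm above this height; with teeth standing on the insert's top, 50 mm.
- holder: Fixed steel stage 150 by 130 mm with an aluminium holder, origin under its centre, axes as the holder's. End stops, 60 mm wide, rise to 12 mm below the insert's top. In it lies the white insert, 104 (x) by 40 (y) by 30 mm high, centred in y, free to slide stiffly along x (about 12 N), up to 10 mm either way; it stays where it is left.
- holder_slotfloor (a point): Middle of the holder at the depth of the slot floors, 24 mm below the insert top, axes as the holder. Slots in the insert: six, 5.5 mm wide (x), 24 mm long (y), 24 mm deep, 14 mm apart, centred on the insert (7, 21, 35 mm either side of its middle), square edges; a tooth has 1 mm of play either side in x and 2 mm in y. The insert is solid for 14 mm beyond the outer slots.
- rinse_bottle: White bottle, 60 mm across, 150 mm tall, a bystander; origin under its centre.
- wafer_box: Flat round clear box, 110 mm across, 21 mm high, a bystander; origin under its centre.
- tweezers: Steel tweezers lying along their x axis, about 140 mm long, 8 mm high, a bystander between the combs; origin under the middle.
- step_block: Steel gauge block with a glass chip, 25 by 60 by 13 mm, a bystander; origin under its centre.
- jar: Small amber jar, 44 mm across, 48 mm tall, a bystander; origin under its centre.
- chip_box: Flat chip box, 60 by 60 by 19 mm, a bystander; origin under its centre.
- screwdriver: Black-handled screwdriver, 170 mm long, lying along its x axis, a bystander.

How it is judged:
By the outcome, as a careful person would: the job done as asked, in the order asked, and still so for the second after the job is handed in, with the robot touching nothing.
It also fails if it takes over 64 s, if anything falls off the work surface, if the arm or the gripper's body presses on something with over 40 N, if the wrist force passes 120 N, or if a joint passes its speed limit or range.

## Robot

A 7-joint arm with a two-finger parallel gripper is mounted at the origin on the work surface. World frame = base frame: x ahead of the robot, y to its left, z up, the work surface at z = 0. Lengths are in m, angles in rad, forces in N, time in s.
With the tool pointing down it reaches from about 0.425 to 0.875 m from the base axis. Payload 9.9 kg.
Tool frame: the origin (TCP) lies midway between the tips of the shut fingers; the grasp point (between the pads) lies 19 mm behind it; z points along the fingers, y is the direction in which the jaws open and shut (so a half turn about z gives the same grasp; the last joint's range is limited). The gripper opens to 85 mm and grips with 20 to 120 N. Pads are 22 mm wide; open, the fingers measure 114 mm over their backs; the gripper's body (76 mm by 85 mm) begins 54 mm behind the grasp point. The pads swing forward as they close: fully open they stand 13 mm farther back than shut.
Start: joints at [1.211, 0.576, 0.025, 1.437, -0.015, 1.129, -0.057], TCP at [0.184, -0.649, 0.231] pointing down, gripper open.
Joint ranges: [-2.76, 2.76], [-0.34, 2.15], [-1.52, 1.57], [0.19, 2.46], [-1.09, 4.23], [0.17, 1.99], [-2.82, 2.82]. Speed limits (rad/s): [2.22, 2.22, 3.01, 3.01, 3.14, 3.14, 3.14].

## Interface

Orientations are given as [roll, pitch, yaw] about the fixed x, y, z axes, in that order (R = Rz(yaw) Ry(pitch) Rx(roll)).
In Python, from workcell import arm gives the robot as it stands. The module is installed in compiled form; this text tells all that it offers. Calls block until the motion is done:
- arm.reach(position, orientation): joint-space move of the TCP to a pose.
- arm.move_straight(position, speed=0.15, rotation=None, max_force=None): straight line of the TCP; rotation=None keeps the orientation; speed is the mean speed in m/s. With max_force (N) it stops when the force on the tool has changed by that much, and returns True; else False.
- arm.movej(angles): joint-space move.
- arm.move_gripper(opening): opening from 0.0 (shut) to 1.0 (fully open); the grip force is fixed at half the most; returns when the fingers have stopped.
- arm.dwell(seconds).
- arm.solve_ik(position, orientation): joint angles nearest the present ones, or None.
- arm.get_obs(): the state.
- arm.camera(name): name is "scene" or "top" or "wrist"; returns a dict with "img" (420x560x3 uint8, red, green, blue), "intrinsics" (3x3 intrinsics, pixels), "R" (3x3) and "t" (3): a world point X has camera coordinates R X + t; the wrist camera has in their place "mount" (4x4, takes a point from camera to tool coordinates, whose origin is the TCP and whose axes are the flange's). Camera axes: x right, y down, z forward; pixel columns grow to the right and rows downward; lengths in m; the calibration is good to about 2 mm. A picture is of the moment at which its call begins: read the wrist's pose just before it. There is no depth.
A pose or a line that the arm cannot do raises arm.PlanningError and nothing moves.
- arm.sign_off(): hands the job in, once; it reports no verdict.
The state is a dict: "time": time; "q": joint angles; "dq": joint speeds; "tau": joint torques, N m; "tool_pos": TCP position; "orientation": TCP orientation; "force": force on the tool from outside, world axes, zero at the start; "wrist_torque": the same for the moment, N m; "gripper_width": opening from 0.0 (shut) to 1.0 (fully open).
Only numpy, scipy, OpenCV 4.12 (cv2) and the standard library are available. Lean on these libraries where they do the work, as an engineer would, in place of code of your own. Each camera call takes 0.05 s, during which the arm holds its last target.

## Working session

There is one attempt and no reset: what is moved stays moved. The work goes in short steps, each a Python script; the robot and the scene stay as the last script left them, time stands still between calls to the robot, and variables do not carry over. Pictures are saved under pics/ and viewed, and the job is handed in when it is done.

```bash
mkdir -p pics; python3 - <<'E'
from workcell import arm
import cv2
for n in ["scene","top"]:
    c=arm.camera(n); cv2.imwrite(f"pics/{n}0.png",c["img"][:,:,::-1]); print(n,c["intrinsics"],c["R"],c["t"])
c=arm.camera("wrist");cv2.imwrite("pics/wrist0.png",c["img"][:,:,::-1]);print(c["mount"],c["intrinsics"])
o=arm.get_obs();print({k:o[k] for k in("time","tool_pos","orientation","force","gripper_width")})
E
```

```text
scene [[510.93647072   0.         283.91710711]
 [  0.         510.93647072 211.33040289]
 [  0.           0.           1.        ]] [[-4.84137202e-01  8.74991927e-01  5.45868634e-04]
 [ 5.85880463e-01  3.24633686e-01 -7.42534210e-01]
 [-6.49888646e-01 -3.59168621e-01 -6.69807919e-01]] [ 0.23476789 -0.28091553  1.60040109]
top [[536.02647073   0.         276.17786644]
 [  0.         536.02647073 214.94290964]
 [  0.           0.           1.        ]] [[-0.02866332 -0.9995878  -0.00162611]
 [-0.99016761  0.02861594 -0.1369278 ]
 [ 0.13691789 -0.00231469 -0.9905797 ]] [0.03812508 0.58653194 1.38149198]
[[-4.28854606e-04 -9.48029644e-01 -3.18181726e-01  8.18673184e-02]
 [ 9.99999418e-01 -9.14603389e-05 -1.07532022e-03 -2.05383063e-04]
 [ 9.90334437e-04 -3.18182002e-01  9.48029131e-01 -1.43315649e-01]
 [ 0.00000000e+00  0.00000000e+00  0.00000000e+00  1.00000000e+00]] [[311.43362406   0.         280.83340612]
 [  0.         311.43362406 208.50349223]
 [  0.           0.           1.        ]]
{'time': 0.15, 'tool_pos': array([ 0.18371697, -0.64917618,  0.23066576]), 'orientation': array([-3.14037614e+00,  8.59799510e-05,  2.75828795e-01]), 'force': array([-0.23015296, -0.73217697, -0.56068549]), 'gripper_width': 1.0003484680019215}
```

View pics/scene0.png

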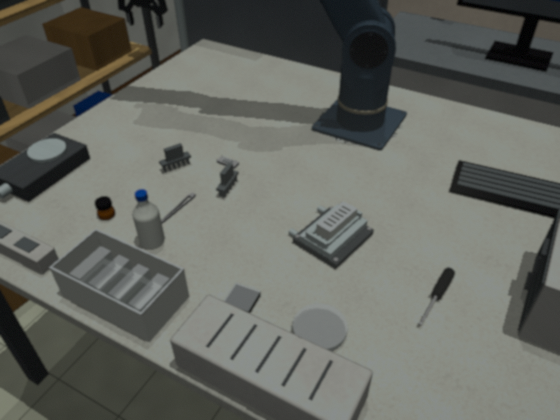

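View pics/top0.png

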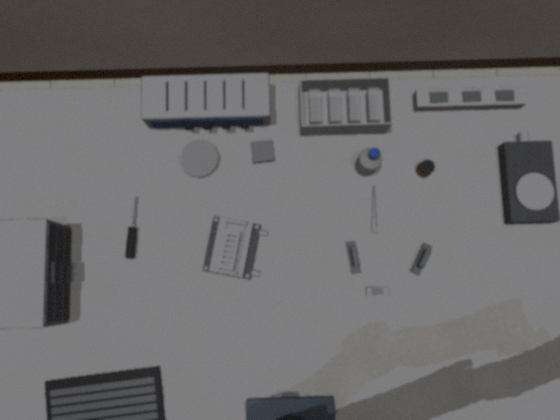

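View pics/wrist0.png

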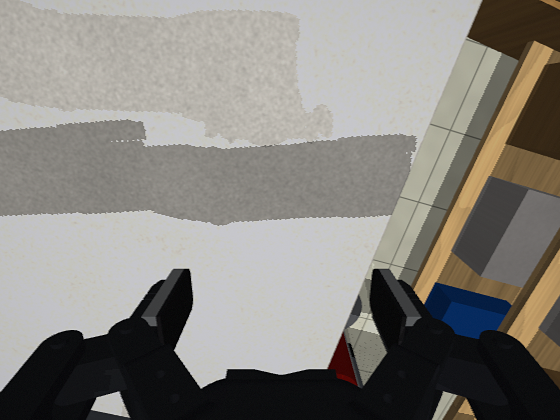

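The scene and top views show the two combs: scene (175,157) and (228,177), top (421,259) and (353,257). The holder is at about top (232,247). The tweezers lie beyond the combs. I'll zoom in to count teeth.

```bash
python3 - <<'E'
import cv2,numpy as np
s=cv2.imread("pics/scene0.png");t=cv2.imread("pics/top0.png")
a=cv2.resize(s[135:205,145:255],None,fx=7,fy=7,interpolation=cv2.INTER_CUBIC)
cv2.imwrite("pics/z1.png",a)
b=cv2.resize(t[200:300,190:290],(400,400),interpolation=cv2.INTER_CUBIC)
c=cv2.resize(t[230:300,340:440],(400,280),interpolation=cv2.INTER_CUBIC)
c=cv2.copyMakeBorder(c,0,120,0,0,cv2.BORDER_CONSTANT)
cv2.imwrite("pics/z2.png",cv2.convertScaleAbs(np.hstack([b,c]),alpha=1.6))
E
```

```text
(no output)
```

View pics/z1.png

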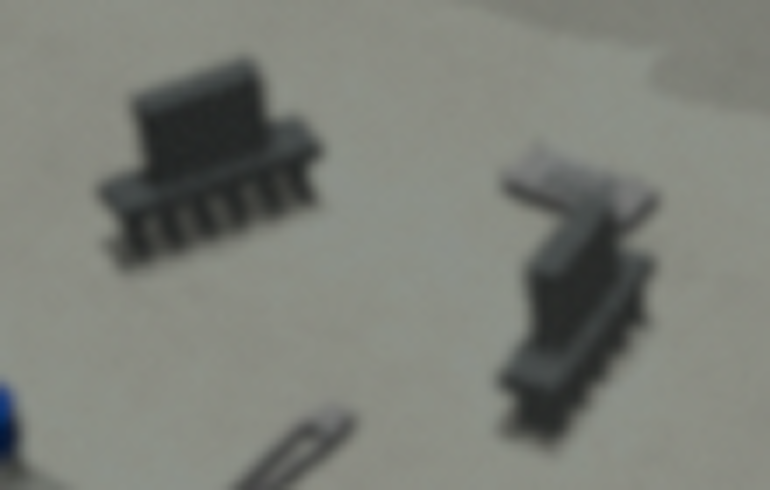

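View pics/z2.png

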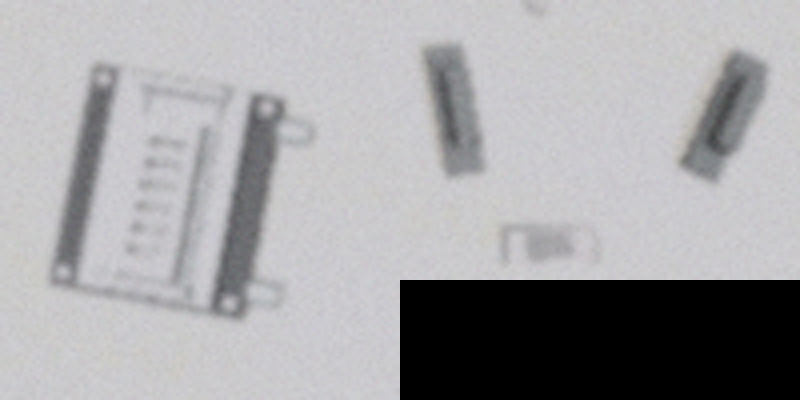

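```bash
cat >h.py <<'E'
import numpy as np,cv2
from scipy.spatial.transform import Rotation as Ro
T=dict(K=np.array([[536.02647073,0,276.17786644],[0,536.02647073,214.94290964],[0,0,1]]),R=np.array([[-0.02866332,-0.9995878,-0.00162611],[-0.99016761,0.02861594,-0.1369278],[0.13691789,-0.00231469,-0.9905797]]),t=np.array([0.03812508,0.58653194,1.38149198]))
S=dict(K=np.array([[510.93647072,0,283.91710711],[0,510.93647072,211.33040289],[0,0,1]]),R=np.array([[-4.84137202e-01,8.74991927e-01,5.45868634e-04],[5.85880463e-01,3.24633686e-01,-7.42534210e-01],[-6.49888646e-01,-3.59168621e-01,-6.69807919e-01]]),t=np.array([0.23476789,-0.28091553,1.60040109]))
def cast(c,uv,z):
    uv=np.atleast_2d(uv).astype(float)
    d=(np.linalg.inv(c["K"])@np.c_[uv,np.ones(len(uv))].T).T@c["R"]
    o=-c["R"].T@c["t"]
    return o+d*((z-o[2])/d[:,2])[:,None]
def proj(c,X):
    p=(c["R"]@np.atleast_2d(X).T).T+c["t"]; p=p@c["K"].T; return p[:,:2]/p[:,2:]
def wcam(arm,name=None):
    o=arm.get_obs(); c=arm.camera("wrist")
    Rt=Ro.from_euler("xyz",o["orientation"]).as_matrix()
    M=c["mount"]; Rc=Rt@M[:3,:3]; p=Rt@M[:3,3]+o["tool_pos"]
    w=dict(K=c["intrinsics"],R=Rc.T,t=-Rc.T@p,img=c["img"])
    if name:
        cv2.imwrite(f"pics/{name}.png",c["img"][:,:,::-1]); np.savez(f"pics/{name}.npz",K=w["K"],R=w["R"],t=w["t"],img=c["img"])
    return w
E
python3 - <<'E'
from h import *
t=cv2.imread("pics/top0.png")
for x0,x1 in((340,370),(405,440)):
    g=cv2.cvtColor(t,cv2.COLOR_BGR2GRAY)[235:282,x0:x1]
    _,m=cv2.threshold(g,0,255,cv2.THRESH_BINARY_INV+cv2.THRESH_OTSU)
    cs=max(cv2.findContours(m,0,1)[0],key=cv2.contourArea)
    r=cv2.minAreaRect(cs); b=cv2.boxPoints(r)+[x0,235]
    ctr=np.array(r[0])+[x0,235]
    P=cast(T,b,.03); print(ctr,cast(T,ctr,.03),np.linalg.norm(np.diff(P,axis=0),axis=1),P.round(4).tolist())
# stage plate corners in top zoom (x/4+190, y/4+200): 
q=np.array([[103,75],[268,105],[62,273],[230,303]])/4+[190,200]
for z in(.0,.03,.055): 
  P=cast(T,q,z);print(z,P.mean(0).round(4),P.round(3).tolist(),np.linalg.norm(P[0]-P[1]),np.linalg.norm(P[0]-P[2]))
E
```

```text
[353.21199894 256.91600227] [[ 0.47099852 -0.17909327  0.03      ]] [0.02881074 0.08450258 0.02857833] [[0.5109, -0.1593, 0.03], [0.5152, -0.1877, 0.03], [0.4314, -0.1988, 0.03], [0.4272, -0.1705, 0.03]]
[420.90000153 258.70000076] [[ 0.46115703 -0.35752668  0.03      ]] [0.08506817 0.03151274 0.08495349] [[0.4319, -0.3227, 0.03], [0.5057, -0.365, 0.03], [0.4906, -0.3926, 0.03], [0.417, -0.3501, 0.03]]
0.0 [0.5087 0.1447 0.    ] [[0.587, 0.186, 0.0], [0.563, 0.074, 0.0], [0.454, 0.215, 0.0], [0.43, 0.103, 0.0]] 0.114445021580394 0.13679755838276075
0.03 [0.5063 0.1422 0.03  ] [[0.583, 0.183, 0.03], [0.56, 0.073, 0.03], [0.452, 0.212, 0.03], [0.43, 0.101, 0.03]] 0.11207531810692004 0.1339650223336966
0.055 [0.5043 0.1401 0.055 ] [[0.58, 0.18, 0.055], [0.557, 0.072, 0.055], [0.451, 0.208, 0.055], [0.429, 0.1, 0.055]] 0.11010056521235843 0.13160457562614328
```

```bash
python3 - <<'E'
from h import *
from workcell import arm
arm.reach([0.43,-0.40,0.19],[np.pi,0,0.1])
wcam(arm,"w1"); o=arm.get_obs();print(o["time"],o["tool_pos"],o["q"])
E
```

```text
1.525 [ 0.42903508 -0.40159399  0.19019067] [ 0.64478949  0.48421771  0.04137718  1.73367127 -0.02308873  0.92371733
 -0.77759299]
```

View pics/w1.png

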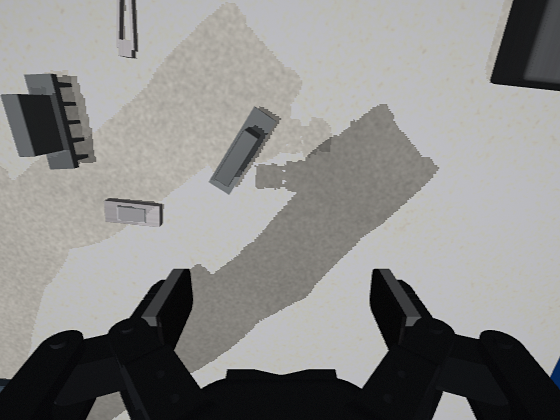

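Comb A is at left (45,120) with its teeth visible on its right side. Comb B is at (245,150). I'll zoom on A's teeth.

```bash
python3 - <<'E'
import cv2
s=cv2.imread("pics/w1.png")
cv2.imwrite("pics/z3.png",cv2.resize(s[60:180,0:120],(600,600),interpolation=cv2.INTER_CUBIC))
E
```

```text
(no output)
```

View pics/z3.png

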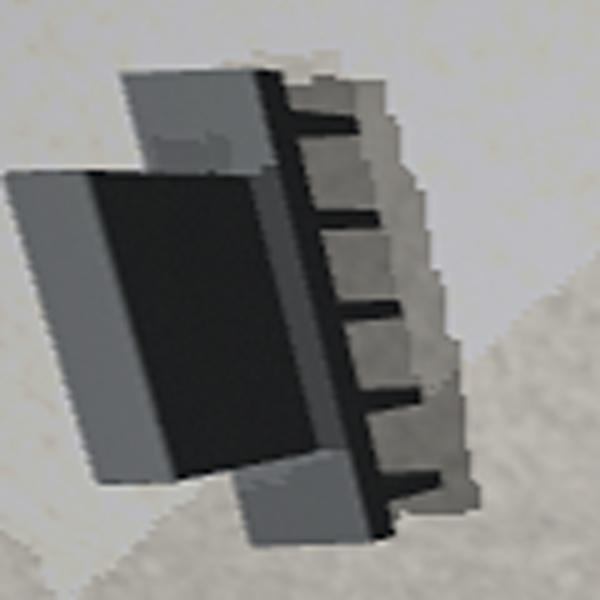

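A has five teeth, so B is the six-tooth comb. Next I'll measure B's handle.

```bash
python3 - <<'E'
import cv2
s=cv2.imread("pics/w1.png")
cv2.imwrite("pics/z4.png",cv2.resize(s[95:205,200:290],None,fx=5.4,fy=5.4,interpolation=cv2.INTER_CUBIC))
E
```

```text
(no output)
```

View pics/z4.png

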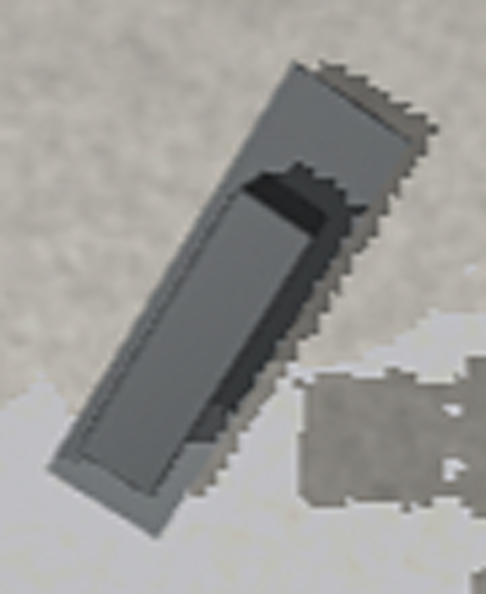

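In the zoom, the handle-top corners are at (243,190), (312,235), (155,494) and (80,456). The spine corners are at (295,62), (415,142), (158,538) and (48,467).

```bash
python3 - <<'E'
from h import *
w=dict(np.load("pics/w1.npz"))
for q,z in(([[243,190],[312,235],[155,494],[80,456]],.068),([[295,62],[415,142],[158,538],[48,467]],.03)):
    P=cast(w,np.array(q)/5.4+[199.6,94.6],z)
    e=P[1]+P[0]-P[2]-P[3]
    print(P.mean(0).round(4),np.linalg.norm(np.roll(P,-1,0)-P,axis=1).round(4),np.arctan2(e[1],e[0]))
E
```

```text
[ 0.4625 -0.3592  0.068 ] [0.0124 0.0491 0.0134 0.0502] -0.48192396061631937
[ 0.4627 -0.3592  0.03  ] [0.0244 0.0865 0.0239 0.0856] -0.494907561041991
```

```bash
python3 - <<'E'
from h import *
from workcell import arm
arm.reach([0.445,0.155,0.19],[np.pi,0,-0.215])
arm.dwell(.2)
wcam(arm,"w2"); o=arm.get_obs();print(o["time"],o["tool_pos"],o["q"])
E
```

```text
3.775 [0.44523652 0.15455893 0.189974  ] [-0.36614737  0.32578422 -0.08962243  2.01196233  0.03986517  0.80547002
 -2.26534836]
```

View pics/w2.png

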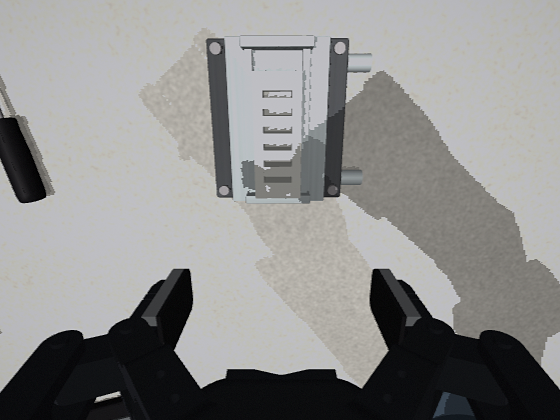

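```bash
python3 - <<'E'
import cv2
s=cv2.imread("pics/w2.png")
cv2.imwrite("pics/z5.png",cv2.resize(s[25:210,200:385],(592,592),interpolation=cv2.INTER_CUBIC)) #3.2x
E
```

```text
(no output)
```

View pics/z5.png

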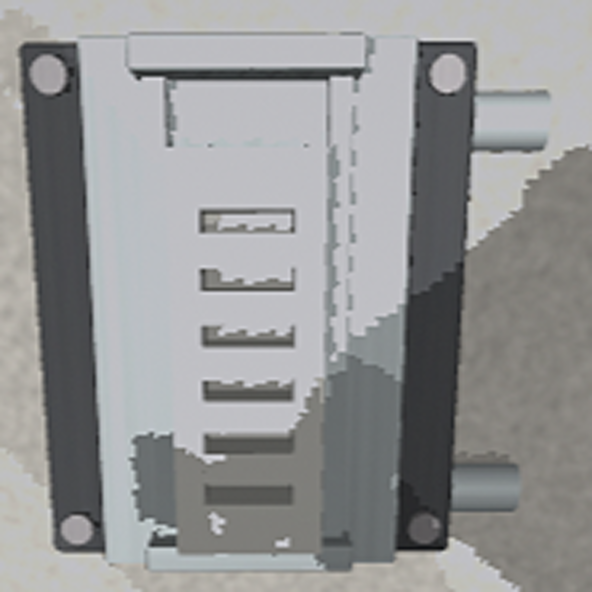

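The six slots are clear. In zoom (×3.2, origin 200,25) the slot rims run from the top slot at x 199–295, y 209–233 to the bottom slot at x 205–293, y 486–504. The insert is shifted toward the robot.

```bash
python3 - <<'E'
from h import *
w=dict(np.load("pics/w2.npz"))
f=lambda q:np.array(q)/3.2+[199.65,24.65]
S6=[(199,295,209,233),(200,295,268,291),(201,295,325,346),(202,295,379,400),(203.5,294,432,452),(205,293,486,504)]
C=[]
for a,b,c,d in S6:
    P=cast(w,f([[a,c],[b,c],[b,d],[a,d]]),.067); C.append(P.mean(0)); print(P.mean(0).round(4),np.linalg.norm(P[0]-P[1]).round(4),np.linalg.norm(P[1]-P[2]).round(4))
C=np.array(C); print("mid",C.mean(0),"pitch",np.linalg.norm(np.diff(C,axis=0),axis=1).round(4))
e=C[:3].sum(0)-C[3:].sum(0); print("yaw",np.arctan2(e[1],e[0]))
# end stops top z=.055
P=cast(w,f([[129,68],[365,68],[352,548],[148,548]]),.055);print("stops inner",P.mean(0),np.linalg.norm(np.roll(P,-1,0)-P,axis=1))
P=cast(w,f([[22,43],[475,42],[449,550],[56,550]]),.03);print("stage",P.mean(0),np.linalg.norm(np.roll(P,-1,0)-P,axis=1)); e=P[0]+P[1]-P[2]-P[3];print(np.arctan2(e[1],e[0]))
# insert side edges at far end and near
P=cast(w,f([[163.5,78],[326,78],[322,552],[178,552]]),.067);print("insert",P.mean(0),P.round(4))
# top cam check: slots zoom px
for a in([[168,141],[143,247]],):
    Q=cast(T,np.array(a)/4+[189.6,199.6],.067);print("top",Q.mean(0))
E
```

```text
[0.5334 0.1388 0.067 ] 0.024 0.0057
[0.5197 0.1417 0.067 ] 0.0242 0.0056
[0.5061 0.1446 0.067 ] 0.0243 0.0053
[0.4925 0.1475 0.067 ] 0.0245 0.0055
[0.4789 0.1505 0.067 ] 0.0242 0.0054
[0.4647 0.1536 0.067 ] 0.024 0.005
mid [0.49922231 0.14614161 0.067     ] pitch [0.014  0.0139 0.0139 0.0139 0.0146]
yaw -0.21242985730588793
stops inner [0.50771667 0.14426061 0.055     ] [0.05914144 0.12518782 0.05928919 0.1252112 ]
stage [0.50872798 0.14372659 0.03      ] [0.1228223  0.1434151  0.1245627  0.14321664]
-0.2111931988628153
insert [0.5069084  0.14457571 0.067     ] [[0.5692 0.1513 0.067 ]
 [0.5608 0.1132 0.067 ]
 [0.4445 0.1373 0.067 ]
 [0.4531 0.1765 0.067 ]]
top [0.50102827 0.14680035 0.067     ]
```

```bash
python3 - <<'E'
from h import *
from workcell import arm
arm.reach([0.4626,-0.3592,0.16],[np.pi,0,-0.492])
arm.move_gripper(0.6)
print(arm.get_obs()["tool_pos"],arm.get_obs()["q"])
print(arm.move_straight([0.4626,-0.3592,0.037],speed=0.08,max_force=6))
o=arm.get_obs();print(o["time"],o["tool_pos"],o["force"])
arm.move_gripper(0.0)
o=arm.get_obs();print(o["time"],o["tool_pos"],o["force"],o["gripper_width"])
wcam(arm,"w3")
E
```

```text
[ 0.46269475 -0.35907251  0.16003813] [ 0.49582813  0.51838374  0.12854321  1.77650961 -0.08444753  0.85196627
 -1.39917707]
False
7.7667 [ 0.46284651 -0.35935307  0.03745535] [-0.04991527 -0.26474154  0.25310716]
8.1917 [ 0.4627745  -0.35934153  0.03734397] [-0.87649782 -0.04422149  4.32359167] 0.15362465284416105
```

View pics/w3.png

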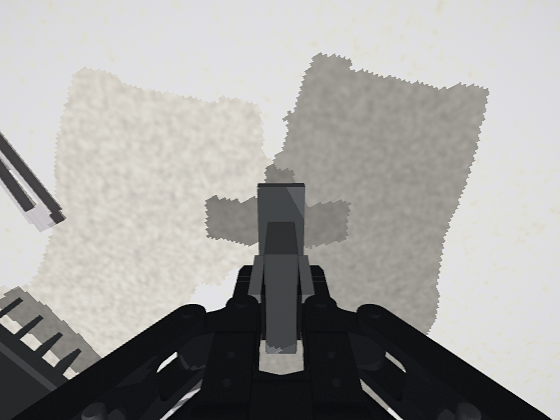

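The comb is held squarely, with the far spine edge at about row 184, columns 258–305. I'll measure it in the hand, then lift.

```bash
python3 - <<'E'
from h import *
from workcell import arm
def meas(w,z,oy):
    # far edge of spine
    P=cast(w,[[257.5,183.5],[304.5,183.5]],z); return P
w=dict(np.load("pics/w3.npz"));P=meas(w,.030,0);o=arm.get_obs()
Rt=Ro.from_euler("xyz",o["orientation"]).as_matrix()
print(P,np.linalg.norm(P[0]-P[1]),"in tool",(P-o["tool_pos"])@Rt)
arm.move_straight([0.4626,-0.3592,0.16],speed=0.12)
o=arm.get_obs();print(o["time"],o["force"],o["wrist_torque"],o["gripper_width"])
wcam(arm,"w4")
E
```

```text
[[ 0.5072967  -0.36976286  0.03      ]
 [ 0.49625583 -0.39035183  0.03      ]] 0.023362500015572905 in tool [[ 0.04416301 -0.01185685  0.00733655]
 [ 0.04415802  0.01150565  0.00733808]]
9.4167 [-0.40936114  0.88162452 -0.69357278] [ 0.00684255 -0.01883336  0.05940514] 0.15089658979226173
```

View pics/w4.png

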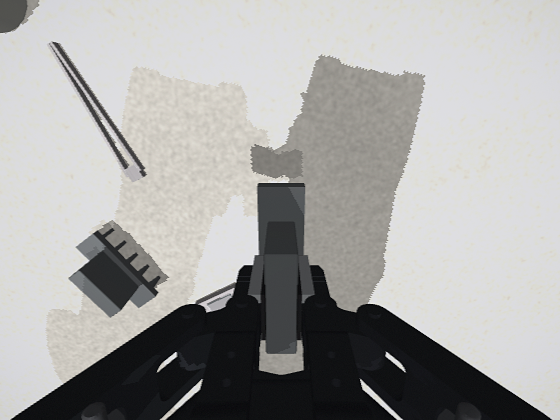

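```bash
cat >>h.py <<'E'
YAW=-0.212; U=np.array([np.cos(YAW),np.sin(YAW),0]); V=np.array([-np.sin(YAW),np.cos(YAW),0])
MID=np.array([0.49922,0.14614,0])
def pos(dx,dy,z): return MID+U*dx+V*dy+[0,0,z]
E
python3 - <<'E'
from h import *
from workcell import arm
arm.reach(pos(-.0007,0,.16),[np.pi,0,YAW])
arm.move_straight(pos(-.0007,0,.112),speed=0.08)
arm.dwell(.3)
wcam(arm,"w5")
o=arm.get_obs();print(o["time"],o["tool_pos"]-pos(-.0007,0,.112),o["orientation"],o["force"])
E
```

```text
12.4083 [1.26100159e-04 5.40821706e-05 2.85013835e-04] [-3.14129133e+00 -4.41591389e-04 -2.12011531e-01] [-0.57586076  0.45072444 -0.46339534]
```

View pics/w5.png

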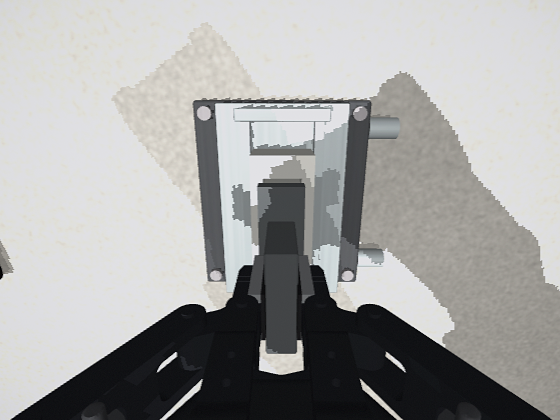

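The comb is centred on the insert: the insert edges at columns 249–314 and the comb at 258–305 share a centre of 281.5. Now I'll lower it by feel.

```bash
cat >feel.py <<'E'
from h import *
from workcell import arm
import sys
def feel(dxs,dy=0.):
    for dx in dxs:
        arm.move_straight(pos(dx,dy,.1065),speed=.03)
        hit=arm.move_straight(pos(dx,dy,.092),speed=.015,max_force=3.5)
        o=arm.get_obs();d=o["tool_pos"]-pos(0,0,0)
        print(f"{dx*1e3:.1f} hit={hit} z={o['tool_pos'][2]:.4f} dx={d@U*1e3:.2f} dy={d@V*1e3:.2f} F={o['force'].round(1)} M={o['wrist_torque'].round(2)} t={o['time']:.1f}")
        if o["tool_pos"][2]<.1005: return dx
        arm.move_straight(pos(dx,dy,.1065),speed=.03)
E
python3 - <<'E'
from feel import *
feel([-.0007,-.0014,0])
E
```

```text
-0.7 hit=False z=0.0921 dx=-0.62 dy=0.06 F=[ 0.5  0.  -1.2] M=[-0.03  0.02 -0.04] t=13.9
```

The teeth went straight in, 12 mm deep with no contact force. I'll lower to home.

```bash
python3 - <<'E'
from feel import *
hit=arm.move_straight(pos(-.0007,0,.0800),speed=.015,max_force=5)
o=arm.get_obs();print(hit,o["tool_pos"],o["force"],o["wrist_torque"],o["time"])
wcam(arm,"w6")
c=arm.camera("scene")["img"][195:270,280:385,::-1];cv2.imwrite("pics/s6.png",cv2.resize(c,None,fx=6,fy=6,interpolation=cv2.INTER_CUBIC))
E
```

```text
True [0.49844791 0.14624431 0.08227261] [-1.14479775 -0.11919942  6.72408329] [-0.04182589  0.19413541  0.02979591] 14.4917
```

View pics/w6.png

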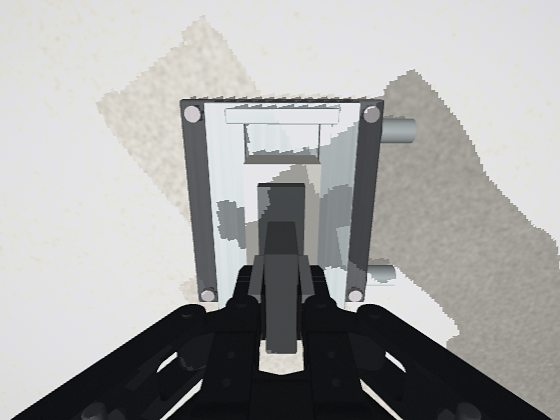

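View pics/s6.png

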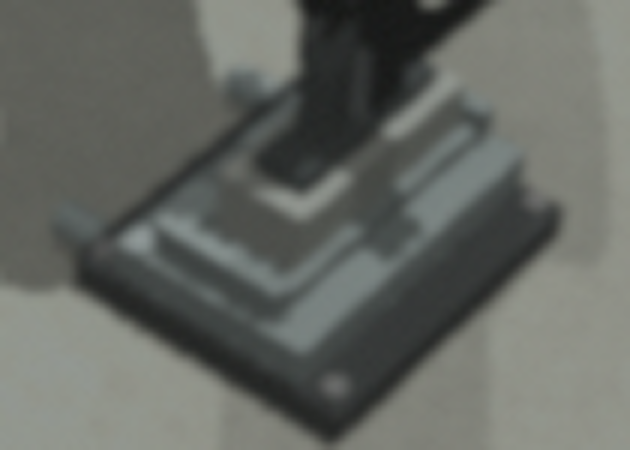

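The comb stopped at TCP z = 0.0823, exactly the predicted home height, and the spine looks flush on the insert. I'll release and move clear.

```bash
python3 - <<'E'
from feel import *
arm.move_gripper(0.5)
p=arm.get_obs()["tool_pos"]
print(arm.move_straight(p+[0,0,.10],speed=.08,max_force=6))
q=arm.get_obs()["tool_pos"]
arm.move_straight(q-U*.075+[0,0,.02],speed=.15)
arm.dwell(.3)
wcam(arm,"w7")
o=arm.get_obs();print(o["tool_pos"],o["force"],o["time"],o["gripper_width"])
c=arm.camera("top")["img"][:,:,::-1];cv2.imwrite("pics/t7.png",c)
E
```

```text
False
[0.42457216 0.16159728 0.20096902] [ 0.85329835 -0.55347161 -0.1430716 ] 17.4 0.5030756948858074
```

View pics/w7.png

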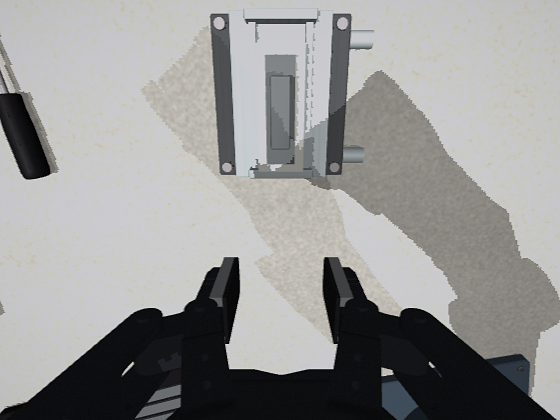

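View pics/t7.png

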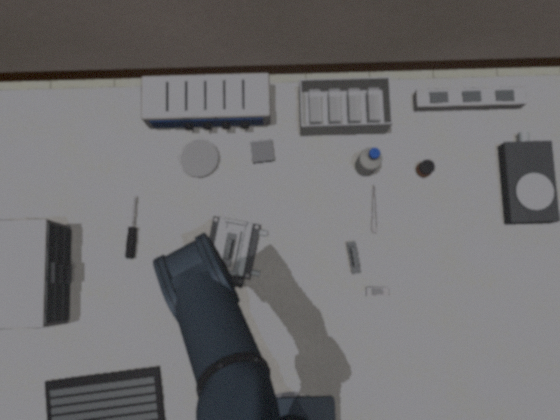

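The comb sits along the insert, with its spine at columns 266–297 and rows 55–165. The other items haven't moved. I'll check the spine height from its apparent size, then hand in.

```bash
python3 - <<'E'
from feel import *
w=dict(np.load("pics/w7.npz"))
for z in(.075,.097):
    P=cast(w,[[265.5,54.5],[297.5,54.5],[295.5,164.5],[267,164.5]],z);print(z,P.mean(0),np.linalg.norm(np.roll(P,-1,0)-P,axis=1).round(4))
arm.sign_off();print(arm.get_obs()["time"])
E
```

```text
0.075 [0.4977835  0.14563416 0.075     ] [0.025  0.0866 0.0248 0.0866]
0.097 [0.49836359 0.14554558 0.097     ] [0.023  0.0795 0.0228 0.0795]
the job is handed in; nothing more can be done
the job is handed in; nothing more can be done
```

The six-tooth comb is fully home in the insert, released, with the gripper clear. The job is handed in at about 17.4 s on the robot clock, and no failure was reported.

- **Choosing the comb:** the wrist view showed five teeth on the comb nearer the holder. I took the other one, at about (0.463, −0.359), as the six-tooth comb by elimination, without counting its own teeth. All its teeth then entered the six slots.
- **Insertion:** I measured the slot row with the wrist camera, with its middle at about (0.499, 0.146) and yaw −0.212. The teeth went in on the first try with no contact force. The comb stopped at the height predicted for home (TCP z 0.0823), with the force reading 6.7 N against my 5 N stop limit.
- **Last checks:** after release, the spine measures 86.6 by 25 mm if it lies at its home height, against a true 86 by 24 mm. At the height for teeth standing on top it would come out as 79.5 by 23 mm, so it is home. Its centre is within about 1.5 mm of the measured slot-row middle. The top view showed the other comb and the bystanders where they were. No check failed.

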